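Set the notched collars on their base discs

ROBOT

A 6-joint arm with a two-finger parallel gripper is mounted at the origin on the work surface. World frame = base frame: x ahead of the robot, y to its left, z up, the work surface at z = 0. Lengths are in mm, angles in rad, forces in N, time in s.
With the tool pointing down it reaches from about 275 to 725 mm from the base axis. Payload 5.6 kg.
Tool frame: the origin (TCP) lies at the very end of the fingers, on their centre line; the grasp point (between the pads) lies 19 mm behind it (bot.hold_point_z is the z of the grasp point in the tool frame, in mm); z points along the fingers, y is the line along which they close (so a half turn about z gives the same grasp; the last joint's range is limited). The gripper opens to 85 mm and grips with 20 to 120 N. Pads are 22 mm wide; open, the fingers measure 114 mm over their backs; the gripper's body (76 mm by 85 mm) begins 54 mm behind the grasp point. The pads swing forward as they close: fully open they stand 13 mm farther back than shut.
Start: joints at [-0.82, 0.255, 0.108, 0, -1.424, -0.285], TCP at [247.043, -491.388, 231.283] pointing down, gripper open.
Joint ranges: [-2.95, 2.95], [-1.21, 1.97], [-1.09, 1.5], [-2.87, 1.71], [-2.94, -0.07], [-3.05, 3.05]. Speed limits (rad/s): [2.57, 2.57, 3.14, 3.14, 3.14, 3.14].

INTERFACE

Orientations are given as [roll, pitch, yaw] about the fixed x, y, z axes, in that order (R = Rz(yaw) Ry(pitch) Rx(roll)).
In Python, from station import bot gives the robot as it stands.
- The arm moves only by the shell command python3 -m inch 'ROWS'. ROWS is JSON, a list of rows, each a list of 7 numbers: the shift along the tool's x, y, z in mm, then the turn, a rotation vector about the tool's x, y, z in rad, then the opening, from -1 (shut) to 1 (fully open). In form: [[dx, dy, dz, ax, ay, az, fingers], ...]. A call has exactly 5 rows; each row is the pose to reach, as a shift and turn from the pose commanded when the call began, along the tool's axes at that moment; what a row does not reach only later rows make up. A row lasts 1/10 s, in which the tool goes at most 50 mm and 8.59 degrees, less where a joint would pass 70% of its speed; a pose out of reach is approached as far as the arm can. A call with a gripper value outside its range is refused whole. The fingers move at their own pace and stop on an object; the grip force is fixed at half the most. Time passes only in rows, so rows that repeat a pose let the fingers close, or fill a call up. It gives the time, the measured TCP pose, the force, the opening and the grip force at its end, in the units of the state.
- bot.state(): the state, without advancing time (a new reading comes with each control period).
- bot.grab_frame(name): name is "side" or "top"; returns (picture, depth): 400x640x3 uint8, blue, green, red; 400x640 float32, mm along the optical axis (not along the pixel's ray), 0 where there is no reading.
- bot.camera_params(name): a dict with "fx", "fy", "cx", "cy" (pixels), "camera_from_world" (4x4, takes a point from world to camera coordinates). Camera axes: x right, y down, z forward; pixel columns grow to the right and rows downward; lengths in mm; the calibration is good to about 2 mm. A picture is of the moment at which its call begins. camera_params takes no time and is no camera call.
- bot.sign_off(): hands the job in; it is judged then, once.
The state is a dict: "t": time; "joint_positions": joint angles; "qvel": joint speeds; "effort": joint torques, N m; "eef_pos": TCP position; "ee_rot": TCP orientation; "force": force on the tool from outside, world axes, zero at the start; "wrist_torque": the same for the moment, N m; "width": opening from 0.0 (shut) to 1.0 (fully open); "finger_force": force on a finger pad.
Only numpy, scipy, OpenCV 4.12 (cv2) and the standard library are available. Lean on these libraries where they do the work, as an engineer would, in place of code of your own. Each camera call takes 0.05 s, during which the arm holds its last target. There are 200 camera calls.

TASK

Set the four notched steel collars, one by one, on the four bare base discs, each on the disc of its own size: the smallest collar on the smallest disc and so on up to the largest. Each must end standing upright with its teeth up, wholly on its disc with no part overhanging the disc's edge, and let go. Leave the two pieces with closed tops standing where they are.

Things in the scene. Friction and masses are not known exactly. Their poses are not given: they have to be found in the camera images.
- tiny_collar (a point): Tiny notched collar: loose plain steel tube piece, open at both ends, outer diameter 32 mm, wall 4 mm, 45 mm high; the lowest 31 mm are a full round wall, the top 14 mm are six upright teeth with gaps between. About 99 g. It stands upright on the bench, teeth up. The point is its centre, on its axis, half-way up (22.5 mm above its foot); z along its axis, towards the teeth.
- small_collar (a point): Small notched collar: loose plain steel tube piece, open at both ends, outer diameter 43 mm, wall 4 mm, 45 mm high; the lowest 31 mm are a full round wall, the top 14 mm are six upright teeth with gaps between. About 133 g. It stands upright on the bench, teeth up. The point is its centre, on its axis, half-way up (22.5 mm above its foot); z along its axis, towards the teeth.
- medium_collar (a point): Medium notched collar: loose plain steel tube piece, open at both ends, outer diameter 54 mm, wall 4 mm, 45 mm high; the lowest 31 mm are a full round wall, the top 14 mm are six upright teeth with gaps between. About 167 g. It stands upright on the bench, teeth up. The point is its centre, on its axis, half-way up (22.5 mm above its foot); z along its axis, towards the teeth.
- large_collar (a point): Large notched collar: loose plain steel tube piece, open at both ends, outer diameter 65 mm, wall 4 mm, 45 mm high; the lowest 31 mm are a full round wall, the top 14 mm are six upright teeth with gaps between. About 201 g. It stands upright on the bench, teeth up. The point is its centre, on its axis, half-way up (22.5 mm above its foot); z along its axis, towards the teeth.
- tiny_disc (a point): Tiny base disc, for the tiny collar: flat bare steel disc fixed flat on the bench, diameter 52 mm (20 mm more than its collar), 6 mm thick. The point is the centre of its upper face, 6 mm above the bench; z up.
- small_disc (a point): Small base disc, for the small collar: flat bare steel disc fixed flat on the bench, diameter 63 mm (20 mm more than its collar), 6 mm thick. The point is the centre of its upper face, 6 mm above the bench; z up.
- medium_disc (a point): Medium base disc, for the medium collar: flat bare steel disc fixed flat on the bench, diameter 74 mm (20 mm more than its collar), 6 mm thick. The point is the centre of its upper face, 6 mm above the bench; z up.
- large_disc (a point): Large base disc, for the large collar: flat bare steel disc fixed flat on the bench, diameter 85 mm (20 mm more than its collar), 6 mm thick. The point is the centre of its upper face, 6 mm above the bench; z up.
- cap_a (a point): Finished capped piece, to be left alone: loose plain steel cylinder, diameter 54 mm, 45 mm high, with a closed smooth top (no opening, no teeth). The point is its centre, 22.5 mm above the bench; z up.
- cap_b (a point): Finished capped piece, to be left alone: loose plain steel cylinder, diameter 43 mm, 45 mm high, with a closed smooth top (no opening, no teeth). The point is its centre, 22.5 mm above the bench; z up.
Mind the look-alikes: they are no part of the job. What is shaped like the part that bears small_disc but yellow is not meant.

How it is judged (in metres and radians):
At the end, for the whole second after the job is handed in: Each notched collar stands upright (within 0.1 rad, teeth up) on the upper face of the disc of its own size, its axis within 10 mm of the disc's centre (so nothing overhangs), released and at rest; both capped pieces stand upright within 15 mm of where they started (horizontal distance between tiny_collar and tiny_disc below 0.01 m and z of tiny_collar in the frame of tiny_disc between 0.0195 and 0.0255 m and angle between each of tiny_collar, small_collar, medium_collar, large_collar, cap_a, cap_b's own z axis and vertical below 0.1 rad and linear speed of each of collar_tiny, collar_small, collar_medium, collar_large below 0.01 m/s and horizontal distance between small_collar and small_disc below 0.01 m and z of small_collar in the frame of small_disc between 0.0195 and 0.0255 m and horizontal distance between medium_collar and medium_disc below 0.01 m and z of medium_collar in the frame of medium_disc between 0.0195 and 0.0255 m and horizontal distance between large_collar and large_disc below 0.01 m and z of large_collar in the frame of large_disc between 0.0195 and 0.0255 m and distance of each of cap_a, cap_b from where it was at the start of the episode below 0.015 m); the robot touches nothing.
It fails at once if A capped piece is shifted by more than 15 mm or tipped over (distance of any of cap_a, cap_b from where it was at the start of the episode above 0.015 m or angle between any of cap_a, cap_b's own z axis and vertical above 0.3 rad).
It also fails if it takes over 141 s, if anything falls off the work surface, if the arm or the gripper's body presses on something with over 40 N, if the wrist force passes 120 N, or if a joint passes its speed limit or range.

## Working session

There is one attempt and no reset: what is moved stays moved. The work goes in short steps, Python scripts to look and compute and a shell command to move; the robot and the scene stay as the last step left them, time stands still between calls to the robot, and variables do not carry over. Pictures are saved under pics/ and viewed, at most 14 in all, crops included, and the job is handed in when it is done.

```bash
mkdir -p pics; ls; python3 - <<'E'
from station import bot
import cv2,numpy as np
for n in("top","side"):
    p,d=bot.grab_frame(n);cv2.imwrite(f"pics/{n}0.png",p);np.save(f"pics/{n}0.npy",d)
    c=bot.camera_params(n);print(n,c)
print(bot.state())
E
```

```text
pics
top {'fx': 498.70643959766466, 'fy': 498.70643959766466, 'cx': 320.83071844715823, 'cy': 202.76571492276173, 'camera_from_world': array([[-1.12081017e-02, -9.99710164e-01,  2.13065025e-02,
        -6.11232357e+01],
       [-9.97225366e-01,  9.60695870e-03, -7.38192047e-02,
         5.24553432e+02],
       [ 7.35931185e-02, -2.20747579e-02, -9.97044010e-01,
         1.37488375e+03],
       [ 0.00000000e+00,  0.00000000e+00,  0.00000000e+00,
         1.00000000e+00]])}
side {'fx': 470.56300017174004, 'fy': 470.56300017174004, 'cx': 320.20115028107574, 'cy': 197.9035515452356, 'camera_from_world': array([[-9.77083483e-01, -2.12774505e-01,  5.90575693e-03,
         4.81317405e+02],
       [-1.21751139e-01,  5.35905576e-01, -8.35453095e-01,
         1.46969178e+02],
       [ 1.74598191e-01, -8.17026452e-01, -5.49530025e-01,
         1.17022583e+03],
       [ 0.00000000e+00,  0.00000000e+00,  0.00000000e+00,
         1.00000000e+00]])}
{'t': 0.1, 'joint_positions': array([-8.20421127e-01,  2.55656063e-01,  1.07169356e-01, -3.90478121e-04,
       -1.42387476e+00, -2.84587033e-01]), 'qvel': array([ 0.00164261, -0.00256506,  0.00241258,  0.00254367, -0.00310827,
       -0.00086333]), 'effort': array([-3.63400621e-03, -3.87604630e+01,  2.38471860e+01,  5.37797168e+00,
       -3.84065614e-03, -1.60821862e-06]), 'eef_pos': array([ 246.87057947, -491.01469787,  230.52182589]), 'ee_rot': array([ 3.13998204e+00, -6.87838888e-05, -2.67586190e+00]), 'force': array([-0.18269707, -0.71380903, -0.86061094]), 'wrist_torque': array([-0.01894117, -0.02106892, -0.02246239]), 'finger_force': 0.0, 'width': 0.9989119230205298}
```

View pics/top0.png

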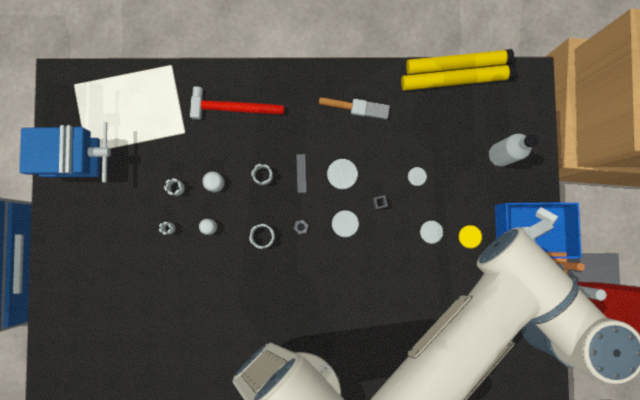

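View pics/side0.png

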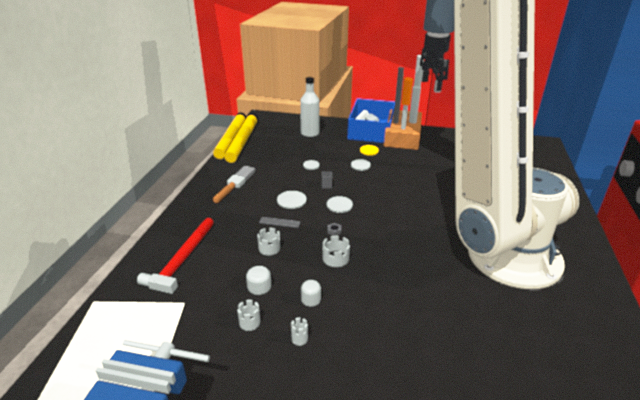

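Candidates in the top view:
- **Notched collars:** (167,228) tiny, (175,187) small, (262,174) medium, (262,236) large.
- **Closed caps, leave alone:** (213,182) and (208,227).
- **Grey discs:** (342,174), (345,224), (417,176), (431,232).
- **Not meant:** the yellow disc at (470,237), and the nuts and square at (301,228) and (380,202).

Next I measure sizes and check the choice in a crop.

```bash
cat > h.py <<'E'
from station import bot
import cv2,numpy as np
def ray(c,u,v,z):
    M=c["camera_from_world"];R,t=M[:3,:3],M[:3,3]
    o=-R.T@t;d=R.T@np.array([(u-c["cx"])/c["fx"],(v-c["cy"])/c["fy"],1])
    return o+d*(z-o[2])/d[2]
def world(c,d):
    v,u=np.mgrid[:400,:640];P=np.stack([(u-c["cx"])/c["fx"]*d,(v-c["cy"])/c["fy"]*d,d],-1)
    M=c["camera_from_world"];return (P-M[:3,3])@M[:3,:3]
def blobs(cam,boxes,p,d,thr=85):
    """boxes: name->(u,v,r,z). prints the world centre and size by silhouette"""
    c=bot.camera_params(cam);W=world(c,d);out={}
    for n,(u,v,r,z) in boxes.items():
        g=p[v-r:v+r,u-r:u+r].max(-1)
        m=cv2.morphologyEx((g>thr).astype(np.uint8),cv2.MORPH_CLOSE,np.ones((3,3)))
        cs,_=cv2.findContours(m,0,2);k=max(cs,key=cv2.contourArea)
        hull=cv2.convexHull(k);M=cv2.moments(hull);a=cv2.contourArea(hull)
        cu,cv_=M['m10']/M['m00']+u-r,M['m01']/M['m00']+v-r
        q=ray(c,cu,cv_,z)
        depth=np.linalg.norm(-c["camera_from_world"][:3,:3].T@c["camera_from_world"][:3,3]-q)
        D=(2*np.sqrt(a/np.pi)+1)*depth/c["fx"]
        s=W[v-r:v+r,u-r:u+r];e=s[...,2]>12
        out[n]=q
        print(cam,n,"px",np.round([cu,cv_],1),"xy",np.round(q[:2],1),"D",round(D,1),"depth-mean",np.round(s[e].mean(0) if e.any() else [0],1))
    return out
E
python3 - <<'E'
from h import *
p=cv2.imread("pics/top0.png");d=np.load("pics/top0.npy")
blobs("top",dict(tiny=(167,228,16,22),small=(175,187,18,22),med=(262,174,20,22),large=(262,236,22,22),cap1=(213,182,18,22),cap2=(208,227,18,22),
 dL=(342,174,24,6),dM=(345,224,22,6),dT=(417,176,18,6),dS=(431,232,18,6),yel=(470,237,20,6)),p,d)
p2=cv2.imread("pics/side0.png");d2=np.load("pics/side0.npy")
blobs("side",dict(tiny=(300,331,22,22),small=(249,315,24,22),med=(269,241,22,22),large=(336,250,24,22),dL=(292,200,22,6),dM=(340,204,20,6),dT=(312,165,14,6),dS=(361,165,14,6)),p2,d2)
a=cv2.resize(p[150:260,150:310],(800,550),interpolation=2)
cv2.imwrite("pics/c1.png",a)
E
```

```text
top tiny px [166.  227.7] xy [458.8 362.3] D 43.5 depth-mean [457.5 344.4  84.5]
top small px [173.4 186.5] xy [572.9 343.1] D 55.5 depth-mean [564.7 320.6 106.1]
top med px [261.4 173.7] xy [606.9  98.7] D 61.4 depth-mean [599.3  93.5  84. ]
top large px [261.3 235.7] xy [433.7  99.6] D 72.4 depth-mean [432.5  91.2 130.4]
top cap1 px [212.5 181.3] xy [586.8 235.1] D 61.9 depth-mean [583.8 228.6  54.5]
top cap2 px [207.  226.3] xy [461.3 249.6] D 49.4 depth-mean [460.8 239.   74.1]
top dL px [342.  173.5] xy [ 607.6 -127.9] D 90.2 depth-mean [552.4 -97.3 420.1]
top dM px [344.9 223.3] xy [ 466.2 -134. ] D 79.2 depth-mean [ 457.5 -109.8  349.8]
top dT px [416.7 176. ] xy [ 598.6 -340.9] D 57.7 depth-mean [ 578.6 -306.5  187.9]
top dS px [431.1 231.5] xy [ 440.4 -377.7] D 69.7 depth-mean [ 435.4 -287.6  362.2]
top yel px [469.7 236.3] xy [ 425.6 -487.2] D 72.8 depth-mean [ 407.1 -352.8  473.5]
side tiny px [298.8 330.9] xy [457.9 361.3] D 50.4 depth-mean [451.5 378.8  47.7]
side small px [248.3 314.5] xy [571.3 342.1] D 62.1 depth-mean [564.9 353.9  40.1]
side med px [271.6 235. ] xy [603.7  74. ] D 91.7 depth-mean [598.1 113.3  39.2]
side large px [335.4 246.9] xy [435.8  85.4] D 89.1 depth-mean [430.5 110.5  43.1]
side dL px [291.3 199.1] xy [ 605.4 -121.1] D 72.9 depth-mean [319.4 841.6 669.2]
side dM px [339.4 203.8] xy [ 464.1 -128. ] D 64.9 depth-mean [418.8 273.4 294.5]
side dT px [311.  164.2] xy [ 596.9 -336. ] D 46.6 depth-mean [ 523.3 -185.6   61.5]
side dS px [360.2 164.4] xy [ 438.9 -370.7] D 54.6 depth-mean [340.7 526.8 512.8]
```

View pics/c1.png

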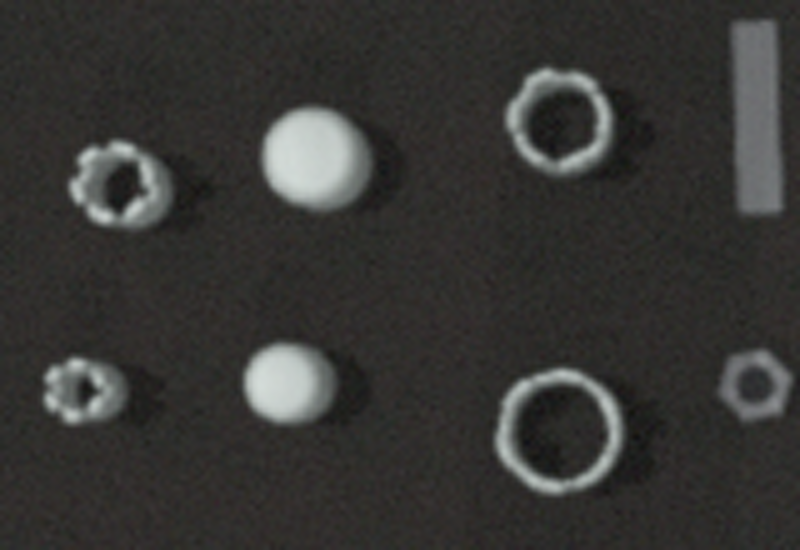

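The crop confirms it: four open notched rings, with the two smooth capped pieces apart at crop (317,158) and (290,384). Fitted sizes match each disc to its collar, so I turn the tool square to the world axes.

```bash
python3 -m inch '[[0,0,0,0,0,0.466,1],[0,0,0,0,0,0.466,1],[0,0,0,0,0,0.466,1],[0,0,0,0,0,0.466,1],[0,0,0,0,0,0.466,1]]'; python3 -c "
from station import bot
print(bot.state())"
```

```text
t: 0.6
eef_pos: [246.9, -491.2, 230.9]
ee_rot: [3.141, -0.0, -3.139]
force: [-0.1, 0.2, 0.5]
width: 1.0
finger_force: 0.0
{'t': 0.6, 'joint_positions': array([-8.20417266e-01,  2.55354165e-01,  1.07702307e-01, -1.58046096e-04,
       -1.42388844e+00, -7.47375629e-01]), 'qvel': array([ 0.00046082, -0.00276211,  0.00111931,  0.00059312, -0.00198479,
        0.01474308]), 'effort': array([-5.79810512e-04, -3.86411762e+01,  2.37917107e+01,  5.36304966e+00,
       -3.10363233e-03, -3.29304971e-01]), 'eef_pos': array([ 246.94791368, -491.2167681 ,  230.92762519]), 'ee_rot': array([ 3.14094071e+00, -3.91025759e-04, -3.13861229e+00]), 'force': array([-0.06972617,  0.22928199,  0.47022392]), 'wrist_torque': array([-0.02842623, -0.02119291,  0.01067641]), 'finger_force': 0.0, 'width': 1.0003178844415586}
```

```bash
python3 -m inch '[[-187,240,0,0,0,0,1],[-187,240,0,0,0,0,1],[-187,240,0,0,0,0,1],[-187,240,0,0,0,0,1],[-187,240,0,0,0,0,1]]'; python3 -m inch '[[0,250,0,0,0,0,1],[0,250,0,0,0,0,1],[0,250,0,0,0,0,1],[0,250,0,0,0,0,1],[0,250,0,0,0,0,1]]'
```

```text
t: 1.1
eef_pos: [401.5, -292.4, 231.4]
ee_rot: [-3.142, 0.0, -3.138]
force: [1.0, -2.0, 0.2]
width: 1.001
finger_force: 0.0
t: 1.6
eef_pos: [400.3, -42.4, 231.5]
ee_rot: [3.141, 0.001, -3.138]
force: [1.0, 0.1, 0.5]
width: 1.003
finger_force: 0.0
```

```bash
python3 -m inch '[[-34,142,50,0,0,0.003,1],[-34,142,100,0,0,0.003,1],[-34,142,131,0,0,0.003,1],[-34,142,131,0,0,0.003,1],[-34,142,131,0,0,0.003,1]]'; python3 -c "
from h import *
for n in('top','side'):
    p,d=bot.grab_frame(n);cv2.imwrite(f'pics/{n}1.png',p)
p=cv2.resize(p[180:300,250:410],(800,600),interpolation=2);cv2.imwrite('pics/s1.png',p)"
```

```text
t: 2.1
eef_pos: [432.0, 98.8, 95.4]
ee_rot: [-3.138, -0.008, -3.139]
force: [-0.1, -0.5, -0.3]
width: 1.003
finger_force: 0.0
```

View pics/s1.png

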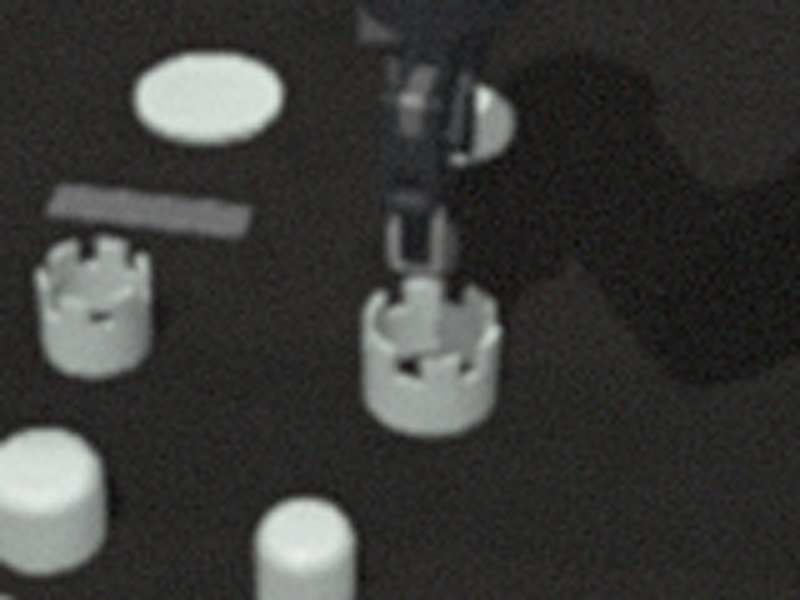

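```bash
python3 -m inch '[[0,0,20,0,0,0,1],[0,0,40,0,0,0,1],[0,0,40,0,0,0,1],[0,0,40,0,0,0,1],[0,0,40,0,0,0,1]]'
```

```text
t: 2.7
eef_pos: [436.0, 98.0, 62.1]
ee_rot: [3.14, 0.003, 3.139]
force: [-0.1, -0.4, 0.8]
width: 1.0
finger_force: 0.0
```

```bash
python3 -m inch '[[1,1,15,0,0,0,1],[1,1,30,0,0,0,1],[1,1,45,0,0,0,1],[1,1,59,0,0,0,1],[1,1,59,0,0,0,1]]'; python3 -m inch '[[0,0,0,0,0,0,0.2],[0,0,0,0,0,0,0.2],[0,0,0,0,0,0,0.2],[0,0,0,0,0,0,0.2],[0,0,0,0,0,0,0.2]]'
```

```text
t: 3.2
eef_pos: [433.4, 98.5, 1.0]
ee_rot: [-3.141, -0.001, 3.138]
force: [-0.3, 0.0, -0.3]
width: 0.998
finger_force: 0.0
t: 3.7
eef_pos: [435.1, 99.3, 3.3]
ee_rot: [3.14, 0.003, 3.139]
force: [-1.8, -0.0, 8.1]
width: 0.753
finger_force: 63.9
```

```bash
python3 -m inch '[[0,0,-20,0,0,0,0.2],[0,0,-40,0,0,0,0.2],[0,0,-70,0,0,0,0.2],[0,0,-70,0,0,0,0.2],[0,0,-70,0,0,0,0.2]]'; python3 -m inch '[[-40,-50,0,0,0,0,0.2],[-80,-105,0,0,0,0,0.2],[-110,-145,0,0,0,0,0.2],[-140,-185,0,0,0,0,0.2],[-172,-226,0,0,0,0,0.2]]'; python3 -m inch '[[0,0,0,0,0,0,0.2],[0,0,0,0,0,0,0.2],[0,0,0,0,0,0,0.2],[0,0,0,0,0,0,0.2],[0,0,0,0,0,0,0.2]]'
```

```text
t: 4.2
eef_pos: [434.3, 99.2, 72.4]
ee_rot: [3.14, 0.002, 3.138]
force: [0.7, -0.9, -1.9]
width: 0.751
finger_force: 66.4
t: 4.7
eef_pos: [584.6, -102.5, 70.1]
ee_rot: [3.141, -0.002, 3.138]
force: [2.1, 1.5, -0.8]
width: 0.751
finger_force: 66.6
t: 5.2
eef_pos: [584.1, -99.7, 71.5]
ee_rot: [3.141, 0.0, 3.14]
force: [-0.1, -0.9, -2.7]
width: 0.75
finger_force: 66.8
```

```bash
python3 -m inch '[[-23,-27,0,0,0,0,0.2],[-23,-27,20,0,0,0,0.2],[-23,-27,35,0,0,0,0.2],[-23,-27,45,0,0,0,0.2],[-23,-27,45,0,0,0,0.2]]'; python3 -m inch '[[0,0,0,0,0,0,0.2],[0,0,0,0,0,0,0.2],[0,0,0,0,0,0,0.2],[0,0,0,0,0,0,0.2],[0,0,0,0,0,0,0.2]]'; python3 -c "
from h import *
p,d=bot.grab_frame('side')
cv2.imwrite('pics/s2.png',cv2.resize(p[120:240,230:390],(800,600),interpolation=2))"
```

```text
t: 5.7
eef_pos: [606.1, -127.2, 24.9]
ee_rot: [3.141, -0.003, 3.139]
force: [-0.3, -0.0, -2.1]
width: 0.75
finger_force: 66.9
t: 6.2
eef_pos: [607.5, -127.8, 26.6]
ee_rot: [-3.142, 0.001, 3.138]
force: [-0.2, 0.7, -1.3]
width: 0.749
finger_force: 66.9
```

View pics/s2.png

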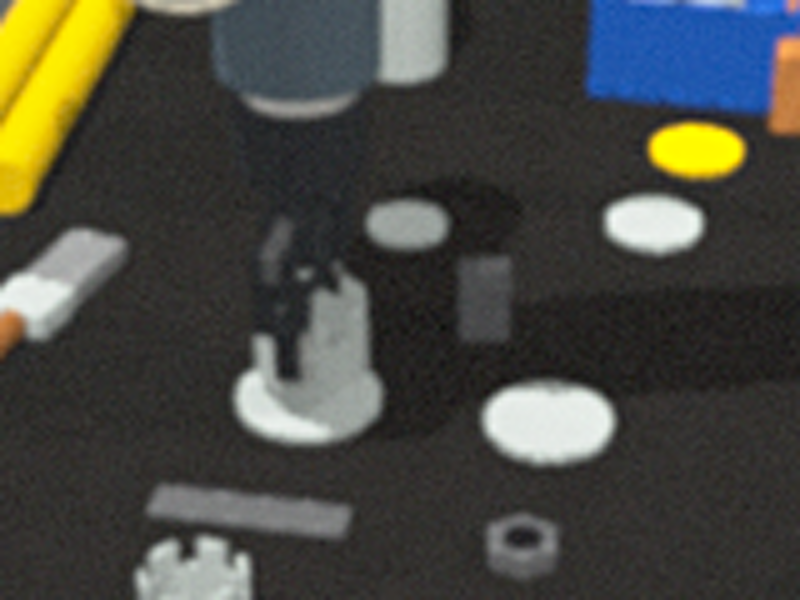

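```bash
python3 -m inch '[[0,0,5,0,0,0,0.2],[0,0,9,0,0,0,0.2],[0,0,13,0,0,0,0.2],[0,0,15.5,0,0,0,0.2],[0,0,15.5,0,0,0,0.2]]'; python3 -m inch '[[0,0,0.5,0,0,0,0.2],[0,0,1,0,0,0,0.2],[0,0,1,0,0,0,0.2],[0,0,1,0,0,0,0.2],[0,0,1,0,0,0,0.2]]'
```

```text
t: 6.75
eef_pos: [606.9, -127.8, 10.1]
ee_rot: [3.142, -0.001, 3.138]
force: [-0.2, -0.3, -1.5]
width: 0.752
finger_force: 66.9
t: 7.25
eef_pos: [607.4, -127.8, 9.9]
ee_rot: [3.142, 0.0, 3.138]
force: [0.1, -0.8, -2.3]
width: 0.747
finger_force: 66.9
```

```bash
python3 -m inch '[[0,0,0.5,0,0,0,0.2],[0,0,1,0,0,0,0.2],[0,0,1.5,0,0,0,0.2],[0,0,2,0,0,0,0.2],[0,0,2,0,0,0,0.2]]';  python3 -m inch '[[0,0,0.5,0,0,0,0.2],[0,0,1,0,0,0,0.2],[0,0,1,0,0,0,0.2],[0,0,1,0,0,0,0.2],[0,0,1,0,0,0,0.2]]'
```

```text
t: 7.75
eef_pos: [607.5, -127.9, 9.4]
ee_rot: [-3.141, 0.001, 3.139]
force: [-4.6, 1.9, 9.1]
width: 0.748
finger_force: 67.6
t: 8.25
eef_pos: [607.5, -127.9, 9.4]
ee_rot: [-3.141, 0.001, 3.139]
force: [-7.1, 1.9, 14.7]
width: 0.751
finger_force: 68.0
```

```bash
python3 -m inch '[[0,0,-1,0,0,0,0.2],[0,0,-1.5,0,0,0,1],[0,0,-1.5,0,0,0,1],[0,0,-1.5,0,0,0,1],[0,0,-1.5,0,0,0,1]]'; python3 -m inch '[[0,0,0,0,0,0,1],[0,0,-10,0,0,0,1],[0,0,-40,0,0,0,1],[0,0,-75,0,0,0,1],[0,0,-90,0,0,0,1]]';  python3 -m inch '[[0,250,0,0,0,0,1],[0,226,0,0,0,0,1],[0,226,0,0,0,0,1],[0,226,0,0,0,0,1],[0,226,0,0,0,0,1]]'
```

```text
t: 8.75
eef_pos: [607.4, -127.8, 8.0]
ee_rot: [-3.142, -0.0, 3.138]
force: [0.0, -0.4, 0.1]
width: 0.998
finger_force: 0.0
t: 9.25
eef_pos: [609.2, -128.3, 102.9]
ee_rot: [-3.14, 0.006, 3.139]
force: [1.0, 0.6, 1.4]
width: 1.001
finger_force: 0.0
t: 9.75
eef_pos: [608.0, 101.9, 99.3]
ee_rot: [3.141, 0.001, 3.141]
force: [-0.1, -0.1, 0.0]
width: 1.001
finger_force: 0.0
```

```bash
python3 -m inch '[[1,-3,20,0,0,0,1],[1,-3,40,0,0,0,1],[1,-3,65,0,0,0,1],[1,-3,90,0,0,0,1],[1,-3,95,0,0,0,1]]'; python3 -m inch '[[0,0,1,0,0,0,0],[0,0,1,0,0,0,0],[0,0,1,0,0,0,0],[0,0,1,0,0,0,0],[0,0,1,0,0,0,0]]'
```

```text
t: 10.25
eef_pos: [605.2, 94.7, 1.0]
ee_rot: [-3.14, -0.005, 3.138]
force: [-0.7, 1.0, -0.6]
width: 0.996
finger_force: 0.0
t: 10.75
eef_pos: [608.6, 95.7, 4.4]
ee_rot: [3.141, 0.004, 3.139]
force: [-0.6, 1.1, 6.1]
width: 0.621
finger_force: 63.6
```

```bash
python3 -m inch '[[0,0,-20,0,0,0,0],[0,0,-40,0,0,0,0],[0,0,-70,0,0,0,0],[0,0,-70,0,0,0,0],[0,0,-70,0,0,0,0]]'; python3 -m inch '[[70,-110,0,0,0,0,0],[70,-110,0,0,0,0,0],[70,-110,0,0,0,0,0],[70,-110,0,0,0,0,0],[70,-110,0,0,0,0,0]]'; python3 -m inch '[[72,-119,0,0,0,0,0],[72,-119,0,0,0,0,0],[72,-119,0,0,0,0,0],[72,-119,0,0,0,0,0],[72,-119,0,0,0,0,0]]'
```

```text
t: 11.25
eef_pos: [607.1, 95.4, 72.8]
ee_rot: [3.141, 0.001, 3.138]
force: [-0.5, -0.2, -2.8]
width: 0.624
finger_force: 63.5
t: 11.75
eef_pos: [535.8, -15.2, 71.5]
ee_rot: [-3.142, -0.002, 3.137]
force: [0.8, 0.1, -1.8]
width: 0.622
finger_force: 63.8
t: 12.25
eef_pos: [464.5, -133.4, 71.9]
ee_rot: [3.141, -0.0, 3.137]
force: [-0.5, 1.2, -1.6]
width: 0.626
finger_force: 64.2
```

```bash
python3 -m inch '[[-1,0,20,0,0,0,0],[-1,0,40,0,0,0,0],[-1,0,55,0,0,0,0],[-1,0,58,0,0,0,0],[-1,0,60,0,0,0,0]]'; python3 -m inch '[[0,0,1,0,0,0,0],[0,0,2,0,0,0,0],[0,0,2,0,0,0,0],[0,0,2,0,0,0,0],[0,0,2,0,0,0,0]]'; python3 -m inch '[[0,0,0.5,0,0,0,0],[0,0,1,0,0,0,0],[0,0,1,0,0,0,0],[0,0,1,0,0,0,0],[0,0,1,0,0,0,0]]'
```

```text
t: 12.75
eef_pos: [466.1, -132.6, 12.0]
ee_rot: [-3.141, -0.0, 3.14]
force: [1.1, -0.7, -1.5]
width: 0.624
finger_force: 64.1
t: 13.25
eef_pos: [465.5, -133.4, 10.6]
ee_rot: [3.142, 0.001, 3.138]
force: [0.3, 0.5, -1.3]
width: 0.623
finger_force: 64.1
t: 13.75
eef_pos: [465.6, -133.4, 10.4]
ee_rot: [-3.141, 0.001, 3.139]
force: [-3.3, 1.0, 8.5]
width: 0.625
finger_force: 65.0
```

```bash
python3 -m inch '[[0,0,0,0,0,0,1],[0,0,0,0,0,0,1],[0,0,0,0,0,0,1],[0,0,0,0,0,0,1],[0,0,0,0,0,0,1]]'; python3 -m inch '[[0,0,0,0,0,0,1],[0,0,-10,0,0,0,1],[0,0,-40,0,0,0,1],[0,0,-75,0,0,0,1],[0,0,-110,0,0,0,1]]';  python3 -m inch '[[-20,200,0,0,0,0,1],[-20,200,0,0,0,0,1],[-20,200,0,0,0,0,1],[-20,200,0,0,0,0,1],[-20,200,0,0,0,0,1]]';  python3 -m inch '[[-20,170,0,0,0,0,1],[-20,170,0,0,0,0,1],[-20,170,0,0,0,0,1],[-20,170,0,0,0,0,1],[-20,170,0,0,0,0,1]]';python3 -m inch '[[-66,106,0,0,0,0,1],[-66,106,0,0,0,0,1],[-66,106,0,0,0,0,1],[-66,106,0,0,0,0,1],[-66,106,0,0,0,0,1]]'
```

```text
t: 14.25
eef_pos: [465.4, -133.3, 9.2]
ee_rot: [-3.142, -0.0, 3.138]
force: [0.1, 0.6, 0.3]
width: 1.001
finger_force: 0.0
t: 14.75
eef_pos: [465.1, -133.4, 121.2]
ee_rot: [-3.141, 0.0, 3.139]
force: [1.6, -0.7, -0.4]
width: 0.998
finger_force: 0.0
t: 15.25
eef_pos: [486.8, 71.3, 120.2]
ee_rot: [3.14, 0.002, -3.139]
force: [0.2, -1.2, -1.2]
width: 1.0
finger_force: 0.0
t: 15.75
eef_pos: [506.7, 238.7, 119.3]
ee_rot: [3.141, 0.0, 3.141]
force: [-0.1, -0.8, 0.0]
width: 0.996
finger_force: 0.0
t: 16.25
eef_pos: [572.9, 341.1, 119.0]
ee_rot: [-3.141, -0.001, 3.138]
force: [-0.9, -0.5, 0.4]
width: 0.997
finger_force: 0.0
```

```bash
python3 -c "
from h import *
p,d=bot.grab_frame('side')
cv2.imwrite('pics/s3.png',p)"
```

```text
(no output)
```

View pics/s3.png

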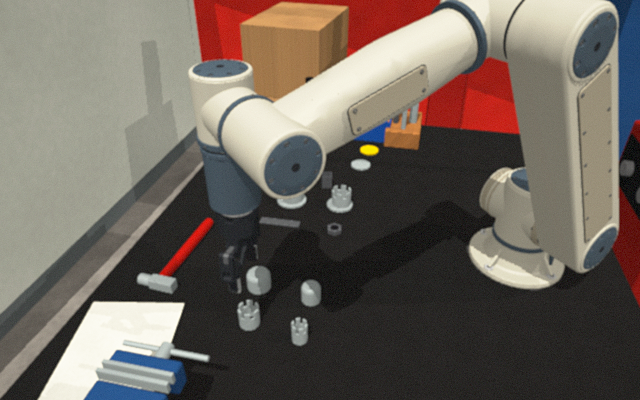

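The medium collar stands centred on its disc at (340,198), and the caps at (259,280) and (311,293) are untouched. The gripper is above the small collar at (248,315), so I descend.

```bash
python3 -m inch '[[0,2,20,0,0,0,1],[0,2,40,0,0,0,1],[0,2,60,0,0,0,1],[0,2,80,0,0,0,1],[0,2,80,0,0,0,1]]';python3 -m inch '[[0,0,15,0,0,0,1],[0,0,25,0,0,0,1],[0,0,35,0,0,0,1],[0,0,35,0,0,0,1],[0,0,35,0,0,0,1]]'; python3 -m inch '[[0,0,0,0,0,0,-0.3],[0,0,0,0,0,0,-0.3],[0,0,0,0,0,0,-0.3],[0,0,0,0,0,0,-0.3],[0,0,0,0,0,0,-0.3]]'
```

```text
t: 16.8
eef_pos: [570.8, 341.7, 36.9]
ee_rot: [-3.138, -0.005, 3.137]
force: [-1.3, 0.5, -0.6]
width: 1.0
finger_force: 0.0
t: 17.3
eef_pos: [573.0, 344.2, 4.7]
ee_rot: [-3.141, 0.0, 3.138]
force: [0.1, 0.0, 0.2]
width: 0.999
finger_force: 0.0
t: 17.8
eef_pos: [573.3, 344.6, 5.1]
ee_rot: [3.141, 0.001, 3.139]
force: [-1.5, -0.7, 3.5]
width: 0.498
finger_force: 61.0
```

```bash
python3 -m inch '[[0,0,-20,0,0,0,-0.3],[0,0,-50,0,0,0,-0.3],[0,0,-90,0,0,0,-0.3],[0,0,-100,0,0,0,-0.3],[0,0,-100,0,0,0,-0.3]]'; python3 -m inch '[[34,-180,0,0,0,0,-0.3],[34,-180,0,0,0,0,-0.3],[34,-180,0,0,0,0,-0.3],[34,-180,0,0,0,0,-0.3],[34,-180,0,0,0,0,-0.3]]'; python3 -m inch '[[33,-180,0,0,0,0,-0.3],[33,-180,0,0,0,0,-0.3],[33,-180,0,0,0,0,-0.3],[33,-180,0,0,0,0,-0.3],[33,-180,0,0,0,0,-0.3]]'; python3 -m inch '[[33,-180,0,0,0,0,-0.3],[33,-180,0,0,0,0,-0.3],[33,-180,0,0,0,0,-0.3],[33,-180,0,0,0,0,-0.3],[33,-180,0,0,0,0,-0.3]]'; python3 -m inch '[[33,-180,0,0,0,0,-0.3],[33,-180,0,0,0,0,-0.3],[33,-180,0,0,0,0,-0.3],[33,-180,0,0,0,0,-0.3],[33,-180,0,0,0,0,-0.3]]'
```

```text
t: 18.3
eef_pos: [573.6, 345.1, 106.2]
ee_rot: [3.139, 0.003, 3.138]
force: [0.2, 0.3, -2.2]
width: 0.494
finger_force: 61.0
t: 18.8
eef_pos: [535.8, 160.2, 102.4]
ee_rot: [-3.14, -0.005, 3.135]
force: [0.9, -0.2, -1.4]
width: 0.492
finger_force: 61.3
t: 19.3
eef_pos: [502.5, -18.4, 102.5]
ee_rot: [-3.141, -0.004, 3.134]
force: [0.3, 0.9, -0.8]
width: 0.496
finger_force: 61.6
t: 19.8
eef_pos: [469.7, -197.7, 102.6]
ee_rot: [3.141, -0.003, 3.134]
force: [-0.3, 0.9, -1.6]
width: 0.493
finger_force: 61.8
t: 20.3
eef_pos: [436.7, -377.5, 102.2]
ee_rot: [3.141, -0.002, 3.135]
force: [-0.7, 1.6, -2.8]
width: 0.498
finger_force: 61.9
```

```bash
python3 -m inch '[[-3,1,20,0,0,0,-0.3],[-3,1,45,0,0,0,-0.3],[-3,1,70,0,0,0,-0.3],[-3,1,80,0,0,0,-0.3],[-3,1,80,0,0,0,-0.3]]'; python3 -m inch '[[0,0,3,0,0,0,-0.3],[0,0,6,0,0,0,-0.3],[0,0,9,0,0,0,-0.3],[0,0,9,0,0,0,-0.3],[0,0,9,0,0,0,-0.3]]'; python3 -m inch '[[0,0,1,0,0,0,-0.3],[0,0,2,0,0,0,-0.3],[0,0,2,0,0,0,-0.3],[0,0,2,0,0,0,-0.3],[0,0,2,0,0,0,-0.3]]'
```

```text
t: 20.8
eef_pos: [439.8, -372.6, 22.2]
ee_rot: [3.139, -0.004, 3.139]
force: [-0.1, -1.4, -0.9]
width: 0.5
finger_force: 61.9
t: 21.3
eef_pos: [440.7, -374.4, 15.6]
ee_rot: [-3.141, 0.0, 3.138]
force: [-0.4, 0.2, -1.2]
width: 0.492
finger_force: 62.0
t: 21.8
eef_pos: [440.6, -374.3, 13.3]
ee_rot: [-3.142, 0.0, 3.138]
force: [-0.4, 0.4, -1.3]
width: 0.498
finger_force: 62.0
```

Nudge y by −2 and lower to contact.

```bash
python3 -m inch '[[0,-2,0,0,0,0,-0.3],[0,-2,1,0,0,0,-0.3],[0,-2,1.5,0,0,0,-0.3],[0,-2,1.5,0,0,0,-0.3],[0,-2,1.5,0,0,0,-0.3]]'; python3 -m inch '[[0,0,0.5,0,0,0,-0.3],[0,0,1,0,0,0,-0.3],[0,0,1.2,0,0,0,-0.3],[0,0,1.2,0,0,0,-0.3],[0,0,1.2,0,0,0,-0.3]]'
```

```text
t: 22.3
eef_pos: [440.5, -376.2, 11.7]
ee_rot: [3.142, -0.0, 3.138]
force: [0.3, 0.4, -0.8]
width: 0.496
finger_force: 62.0
t: 22.8
eef_pos: [440.6, -376.3, 11.1]
ee_rot: [-3.141, 0.0, 3.139]
force: [-2.6, 2.8, 4.9]
width: 0.496
finger_force: 62.4
```

```bash
python3 -m inch '[[0,0,0,0,0,0,1],[0,0,0,0,0,0,1],[0,0,0,0,0,0,1],[0,0,0,0,0,0,1],[0,0,0,0,0,0,1]]'; python3 -m inch '[[0,0,0,0,0,0,1],[0,0,-10,0,0,0,1],[0,0,-40,0,0,0,1],[0,0,-75,0,0,0,1],[0,0,-110,0,0,0,1]]';  python3 -m inch '[[0,185,0,0,0,0,1],[0,185,0,0,0,0,1],[0,185,0,0,0,0,1],[0,185,0,0,0,0,1],[0,185,0,0,0,0,1]]';  python3 -m inch '[[-6,185,0,0,0,0,1],[-6,185,0,0,0,0,1],[-6,185,0,0,0,0,1],[-6,185,0,0,0,0,1],[-6,185,0,0,0,0,1]]';python3 -m inch '[[-6,185,0,0,0,0,1],[-6,185,0,0,0,0,1],[-6,185,0,0,0,0,1],[-6,185,0,0,0,0,1],[-6,185,0,0,0,0,1]]';python3 -m inch '[[-6,183,0,0,0,0,1],[-6,183,0,0,0,0,1],[-6,183,0,0,0,0,1],[-6,183,0,0,0,0,1],[-6,183,0,0,0,0,1]]'
```

```text
t: 23.3
eef_pos: [440.6, -376.3, 10.5]
ee_rot: [3.142, -0.0, 3.138]
force: [-0.3, 0.1, -0.2]
width: 1.002
finger_force: 0.0
t: 23.8
eef_pos: [440.3, -376.3, 122.6]
ee_rot: [-3.141, -0.0, 3.139]
force: [-0.1, -0.6, 0.5]
width: 1.003
finger_force: 0.0
t: 24.3
eef_pos: [441.3, -188.1, 121.8]
ee_rot: [3.141, 0.002, -3.141]
force: [-0.4, -0.3, 1.1]
width: 1.002
finger_force: 0.0
t: 24.8
eef_pos: [448.5, -3.4, 121.5]
ee_rot: [3.141, 0.002, -3.141]
force: [-0.6, -0.4, -0.5]
width: 1.002
finger_force: 0.0
t: 25.3
eef_pos: [455.3, 181.7, 121.1]
ee_rot: [3.141, 0.001, -3.142]
force: [-0.5, -0.9, 0.8]
width: 1.004
finger_force: 0.0
t: 25.8
eef_pos: [461.7, 364.2, 120.2]
ee_rot: [3.141, 0.0, 3.141]
force: [-0.5, -0.6, 0.3]
width: 0.998
finger_force: 0.0
```

```bash
python3 -m inch '[[3,-1,20,0,0,0,1],[3,-1,40,0,0,0,1],[3,-1,60,0,0,0,1],[3,-1,80,0,0,0,1],[3,-1,80,0,0,0,1]]';python3 -m inch '[[0,0,15,0,0,0,1],[0,0,25,0,0,0,1],[0,0,35,0,0,0,1],[0,0,35,0,0,0,1],[0,0,35,0,0,0,1]]'; python3 -m inch '[[0,0,0,0,0,0,-0.6],[0,0,0,0,0,0,-0.6],[0,0,0,0,0,0,-0.6],[0,0,0,0,0,0,-0.6],[0,0,0,0,0,0,-0.6]]'
```

```text
t: 26.3
eef_pos: [457.2, 357.7, 38.2]
ee_rot: [-3.137, -0.004, 3.136]
force: [-0.2, -0.2, -0.3]
width: 1.002
finger_force: 0.0
t: 26.8
eef_pos: [458.2, 360.6, 5.9]
ee_rot: [-3.142, 0.0, 3.138]
force: [0.4, 0.8, -0.3]
width: 1.001
finger_force: 0.0
t: 27.3
eef_pos: [458.2, 361.0, 6.1]
ee_rot: [3.141, 0.001, 3.139]
force: [-1.1, 0.2, 3.4]
width: 0.355
finger_force: 59.3
```

```bash
python3 -m inch '[[0,0,-20,0,0,0,-0.6],[0,0,-50,0,0,0,-0.6],[0,0,-90,0,0,0,-0.6],[0,0,-100,0,0,0,-0.6],[0,0,-100,0,0,0,-0.6]]'; python3 -m inch '[[-35,-176,0,0,0,0,-0.6],[-35,-176,0,0,0,0,-0.6],[-35,-176,0,0,0,0,-0.6],[-35,-176,0,0,0,0,-0.6],[-35,-176,0,0,0,0,-0.6]]'; python3 -m inch '[[-35,-176,0,0,0,0,-0.6],[-35,-176,0,0,0,0,-0.6],[-35,-176,0,0,0,0,-0.6],[-35,-176,0,0,0,0,-0.6],[-35,-176,0,0,0,0,-0.6]]'; python3 -m inch '[[-35,-176,0,0,0,0,-0.6],[-35,-176,0,0,0,0,-0.6],[-35,-176,0,0,0,0,-0.6],[-35,-176,0,0,0,0,-0.6],[-35,-176,0,0,0,0,-0.6]]'; python3 -m inch '[[-35,-176,0,0,0,0,-0.6],[-35,-176,0,0,0,0,-0.6],[-35,-176,0,0,0,0,-0.6],[-35,-176,0,0,0,0,-0.6],[-35,-176,0,0,0,0,-0.6]]'
```

```text
t: 27.8
eef_pos: [458.6, 361.6, 107.4]
ee_rot: [3.138, 0.002, 3.138]
force: [0.7, 0.1, -1.3]
width: 0.349
finger_force: 59.4
t: 28.3
eef_pos: [491.3, 180.6, 103.6]
ee_rot: [-3.139, -0.004, 3.134]
force: [-0.9, -0.2, -1.3]
width: 0.354
finger_force: 59.7
t: 28.8
eef_pos: [526.1, 5.6, 103.7]
ee_rot: [-3.141, -0.003, 3.134]
force: [0.1, 0.1, -1.2]
width: 0.357
finger_force: 60.0
t: 29.3
eef_pos: [560.9, -169.9, 103.4]
ee_rot: [3.142, -0.003, 3.135]
force: [0.8, 1.0, -1.9]
width: 0.354
finger_force: 60.1
t: 29.8
eef_pos: [595.4, -345.8, 102.7]
ee_rot: [3.141, -0.003, 3.135]
force: [0.1, 0.6, -1.6]
width: 0.355
finger_force: 60.2
```

```bash
python3 -m inch '[[-2,3,20,0,0,0,-0.6],[-2,3,45,0,0,0,-0.6],[-2,3,70,0,0,0,-0.6],[-2,3,80,0,0,0,-0.6],[-2,3,80,0,0,0,-0.6]]'; python3 -m inch '[[0,0,3,0,0,0,-0.6],[0,0,6,0,0,0,-0.6],[0,0,8,0,0,0,-0.6],[0,0,8,0,0,0,-0.6],[0,0,8,0,0,0,-0.6]]'
```

```text
t: 30.3
eef_pos: [596.7, -338.8, 23.1]
ee_rot: [3.14, -0.005, 3.139]
force: [-1.0, -0.6, -0.9]
width: 0.353
finger_force: 60.2
t: 30.8
eef_pos: [597.8, -340.9, 18.0]
ee_rot: [-3.141, 0.001, 3.138]
force: [0.1, 0.2, -1.4]
width: 0.348
finger_force: 60.2
```

```bash
python3 -m inch '[[0,0,1,0,0,0,-0.6],[0,0,3,0,0,0,-0.6],[0,0,5,0,0,0,-0.6],[0,0,5,0,0,0,-0.6],[0,0,5,0,0,0,-0.6]]'; python3 -m inch '[[0,0,0.5,0,0,0,-0.6],[0,0,1,0,0,0,-0.6],[0,0,1.2,0,0,0,-0.6],[0,0,1.2,0,0,0,-0.6],[0,0,1.2,0,0,0,-0.6]]'
```

```text
t: 31.3
eef_pos: [597.6, -340.7, 12.5]
ee_rot: [3.142, -0.0, 3.138]
force: [1.1, -0.3, -0.8]
width: 0.352
finger_force: 60.3
t: 31.8
eef_pos: [597.7, -340.8, 12.1]
ee_rot: [-3.141, 0.0, 3.139]
force: [-2.5, 2.4, 5.5]
width: 0.355
finger_force: 60.8
```

Contact, so I release, rise, and retreat toward the empty left side to clear the view.

```bash
python3 -m inch '[[0,0,0,0,0,0,1],[0,0,0,0,0,0,1],[0,0,0,0,0,0,1],[0,0,0,0,0,0,1],[0,0,0,0,0,0,1]]'; python3 -m inch '[[0,0,0,0,0,0,1],[0,0,-10,0,0,0,1],[0,0,-40,0,0,0,1],[0,0,-75,0,0,0,1],[0,0,-120,0,0,0,1]]';  python3 -m inch '[[150,200,0,0,0,0,1],[150,200,0,0,0,0,1],[150,200,0,0,0,0,1],[150,200,0,0,0,0,1],[150,200,0,0,0,0,1]]';  python3 -m inch '[[100,150,-50,0,0,0,1],[100,150,-50,0,0,0,1],[100,150,-50,0,0,0,1],[100,150,-50,0,0,0,1],[100,150,-50,0,0,0,1]]';python3 -m inch '[[0,200,0,0,0,0,1],[0,200,0,0,0,0,1],[0,200,0,0,0,0,1],[0,200,0,0,0,0,1],[0,200,0,0,0,0,1]]'; python3 - <<'E'
from h import *
p,d=bot.grab_frame('top');cv2.imwrite("pics/topE.png",p)
p2,d2=bot.grab_frame('side')
a=cv2.resize(p[150:260,310:470],(800,550),interpolation=2);b=cv2.resize(p2[135:255,250:410],(800,600),interpolation=2)
cv2.imwrite("pics/e1.png",a);cv2.imwrite("pics/e2.png",b)
blobs("top",dict(cap1=(213,182,18,22),cap2=(208,227,18,22)),p,d)
E
```

```text
t: 32.3
eef_pos: [597.7, -340.8, 11.2]
ee_rot: [3.142, -0.0, 3.138]
force: [-0.2, 0.4, 0.0]
width: 0.995
finger_force: 0.0
t: 32.8
eef_pos: [596.7, -340.3, 131.9]
ee_rot: [3.14, -0.003, 3.138]
force: [1.0, -0.5, -0.6]
width: 1.003
finger_force: 0.0
t: 33.3
eef_pos: [447.2, -139.1, 132.2]
ee_rot: [-3.141, 0.002, 3.138]
force: [0.7, 1.7, 0.9]
width: 1.0
finger_force: 0.0
t: 33.8
eef_pos: [348.2, 12.8, 183.9]
ee_rot: [3.139, 0.005, -3.139]
force: [0.1, 1.0, 0.3]
width: 0.998
finger_force: 0.0
t: 34.3
eef_pos: [350.0, 214.2, 181.5]
ee_rot: [3.141, 0.001, -3.141]
force: [-0.5, -1.2, -0.3]
width: 1.002
finger_force: 0.0
top cap1 px [212.5 181.3] xy [586.8 235.1] D 61.9 depth-mean [584.8 230.3  46. ]
top cap2 px [207.1 226.4] xy [461.1 249.3] D 49.7 depth-mean [461.5 244.1  48.1]
```

View pics/e1.png

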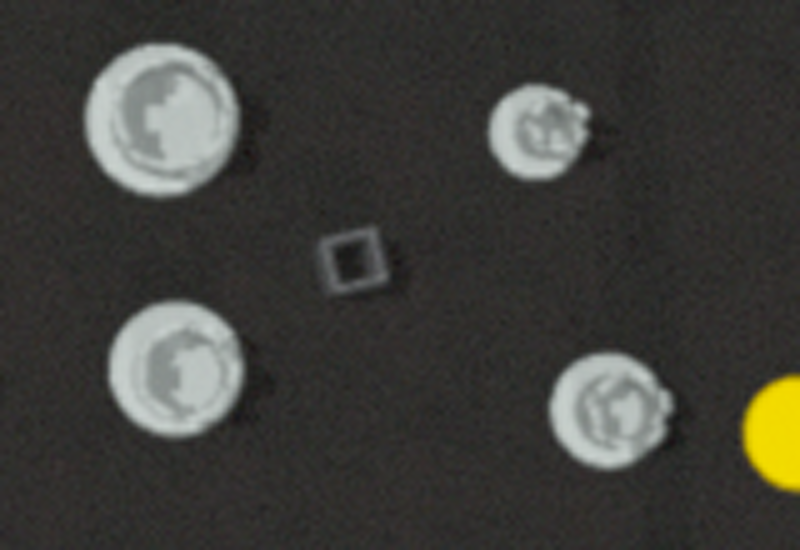

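View pics/e2.png

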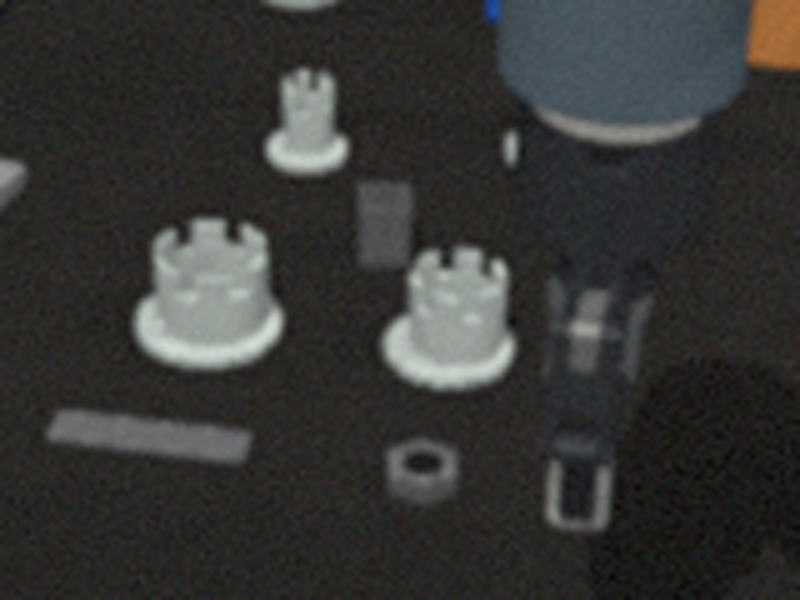

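All four collars stand teeth up on their discs. The medium one looks a few mm off in the side crop, at (458,300) against its disc at (449,350), so I check each offset numerically.

```bash
python3 -m inch '[[0,150,-80,0,0,0,1],[0,150,-80,0,0,0,1],[0,150,-80,0,0,0,1],[0,150,-80,0,0,0,1],[0,150,-80,0,0,0,1]]' >/dev/null; python3 - <<'E'
from h import *
ds=dict(T=(598,-341,32),S=(440,-377,43),M=(466,-133.5,54),L=(607,-127.5,65))
for n in("top","side"):
    c=bot.camera_params(n);W=np.median([world(c,bot.grab_frame(n)[1]) for _ in range(5)],0)
    for k,(x,y,D) in ds.items():
        r=np.hypot(W[...,0]-x,W[...,1]-y);q=W[r<70]
        up=q[(q[:,2]>38)&(q[:,2]<62)][:,:2].astype(np.float32);lo=q[(q[:,2]>2)&(q[:,2]<12)&(np.hypot(q[:,0]-x,q[:,1]-y)<D/2+16)][:,:2].astype(np.float32)
        print(n,k,len(up),[(np.round(a,1),round(b,1)) for a,b in [cv2.minEnclosingCircle(up),cv2.minEnclosingCircle(lo)]] if len(up)>5 and len(lo)>5 else len(lo))
p,_=bot.grab_frame("side");c=bot.camera_params("side")
g=p[135:255,250:410].copy();M=c["camera_from_world"]
for k,(x,y,D) in ds.items():
  for cx,cy,z,R in[(x,y,6,D/2+10),(x,y,51,D/2),(x,y,6,D/2)]:
    t=np.linspace(0,2*np.pi,60);P=np.c_[cx+R*np.cos(t),cy+R*np.sin(t),0*t+z]@M[:3,:3].T+M[:3,3]
    uv=P[:,:2]/P[:,2:]*c["fx"]+[c["cx"],c["cy"]]
    if k=="T" and z==6 and R>D/2: g=cv2.resize(g,(800,600),interpolation=2)
    cv2.polylines(g,[np.round((uv-[250,135]+.5)*5).astype(np.int32)],True,(0,0,255),1)
cv2.imwrite("pics/e3.png",g)
E
```

```text
top T 59 [(array([ 599. , -342.6]), 16.2), (array([ 597. , -340.2]), 31.1)]
top S 83 [(array([ 439.8, -378. ]), 21.9), (array([ 439.6, -377.7]), 37.2)]
top M 83 [(array([ 463.4, -135.2]), 27.0), (array([ 465.9, -133.5]), 42.9)]
top L 105 [(array([ 606.9, -129.9]), 32.7), (array([ 606.9, -127.3]), 48.2)]
side T 53 [(array([ 594.3, -340.3]), 17.3), (array([ 597.1, -337.9]), 30.9)]
side S 0 0
side M 122 [(array([ 460.5, -133.8]), 28.5), (array([ 471.5, -127.8]), 40.4)]
side L 144 [(array([ 603.7, -127.8]), 33.6), (array([ 607.3, -125.8]), 47.0)]
```

View pics/e3.png

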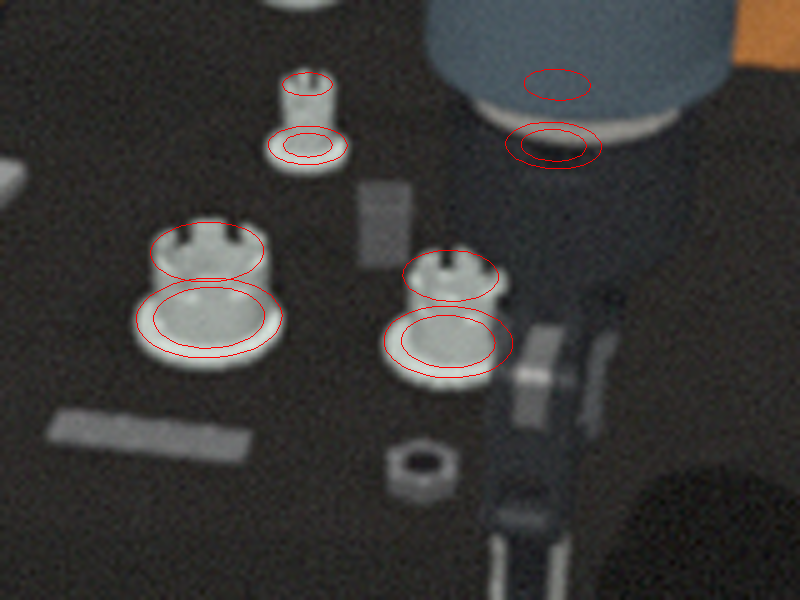

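The medium collar is about 3–5 mm off centre. Tiny and large are within about 2–3 mm, and small, seen only from the top because the arm hides it in the side view, is within about 1 mm. All are within the 10 mm limit, and the caps have not moved, so I hand in.

```bash
python3 -c "
from station import bot
print(bot.sign_off())"
```

```text
the job is handed in; nothing more can be done
None
```

I set all four notched collars upright on their own discs, teeth up and released, an estimated 5 mm or less off centre (limit 10 mm), left both capped pieces where they stood, and handed the job in at about 35 s; the hand-in gave no verdict.

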